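# Put the receipt printer back in service

### The job

A new paper roll has just been dropped into the receipt printer on the bar. Push its cover down until it is fully shut, then switch the printer on by pressing down the raised half of the power rocker, then press the feed key all the way in, hold it in for a full second to run the paper through, and let it go. Leave the printer where it stands, and do not pick up, shift or knock the things around it.

Things in the scene. Friction and masses are not known exactly. Their poses are not given: they have to be found in the camera images.
- printer: Light grey receipt printer, 150 mm wide (y), 200 deep (x), 127 high when shut, 1.6 kg, loose. Origin: centre of its underside. Own axes: x from front to rear, y to its left, z up; at yaw 0 its front faces the robot. The front 65 mm of its top is a fixed hood sloping down to the front by 0.27 rad (102 to 119 mm high), carrying rocker and feed key; behind it is the cover.
- cover (a joint): Cover angle (rad): 0 = shut, 0.34 at the start (front edge 40 mm up), stop at 0.8. A slab 148 mm wide, 120 long, 8 thick, hinged along its rear edge (at x = 88, z = 122 mm in the printer's frame), free edge at the front. Stays where it is left, goes down under about 1 to 2 N at the free edge, pulls itself shut over about the last 0.07 rad and stays shut.
- cover_edge (a point): Point on the cover's outer (top) face, mid-width, 15 mm behind its free front edge and 105 mm from the hinge line; moves with the cover. Cover shut: at (-16, 0, 127) mm in the printer's frame.
- rocker (a joint): Power rocker (rad): 0 = off (at the start), 0.40 = on. Dark grey V-shaped snap rocker, 32 mm long (along printer y), 21 wide, in a black bezel on the hood; pivot at (-68, 40, 114) mm in the printer's frame. When off, the half nearer the printer's middle is raised, its end by 6 mm. About 3 N on that end snaps it over: that half then lies parallel to the hood, 3.5 mm above it, the other half up.
- rocker_on (a point): Centre of the face of the rocker's raised (on) half, 11.5 mm from the pivot towards the printer's middle; moves with the rocker. Pressed on: at (-68, 28.5, 114) mm in the printer's frame.
- feed (a joint): Travel (m) of the feed key: 0 = out, 0.004 = fully in, along the normal of the sloping hood. Springs back; 1.3 N to start, 4 N fully in. Counts as pressed beyond 0.0028.
- feed_top (a point): Centre of the top of the feed key, an oblong grey key 30 mm long (along the printer's y) and 20 mm wide on the sloping hood, standing 6.5 mm above it when out and 2.5 mm when in; moves with the key. Out: at (-69, -42, 117) mm in the printer's frame.
- roll: Spare white paper roll standing on end, 68 mm diameter, 80 mm high. Origin: centre of its underside. Leave alone.
- candle: Rounded pinkish candle holder, 86 mm diameter, 70 mm high. Origin: centre of its underside. Leave alone.
- flute: Empty stemmed glass, 62 mm foot, 193 mm high. Origin: centre of its foot. Leave alone.
- wine: Closed dark wine bottle, 86 mm diameter, 300 mm high. Origin: centre of its underside. Leave alone.

How it is judged:
By the outcome, as a careful person would: the job done as asked, in the order asked, and still so for the second after the job is handed in, with the robot touching nothing.
It also fails if it takes over 48 s, if anything falls off the work surface, if the arm or the gripper's body presses on something with over 40 N, if the wrist force passes 120 N, or if a joint passes its speed limit or range.

### The arm

A 6-joint arm with a two-finger parallel gripper is mounted at the origin on the work surface. World frame = base frame: x ahead of the robot, y to its left, z up, the work surface at z = 0. Lengths are in mm, angles in rad, forces in N, time in s.
With the tool pointing down it reaches from about 275 to 1000 mm from the base axis. Payload 8.4 kg.
Tool frame: the origin (TCP) lies between the finger pads; the fingertips stand 25 mm ahead of it and the grasp point (between the pads) lies 6 mm ahead of it; z points along the fingers, y is the line along which they close (so a half turn about z gives the same grasp; the last joint's range is limited). The gripper opens to 85 mm and grips with 20 to 120 N. Pads are 22 mm wide; open, the fingers measure 114 mm over their backs; the gripper's body (76 mm by 85 mm) begins 54 mm behind the grasp point. The pads swing forward as they close: fully open they stand 13 mm farther back than shut.
Start: joints at [-1.328, 0.353, 1.633, -0, 1.155, -0.002], TCP at [151.475, -606.369, 256.281] pointing down, gripper open.
Joint ranges: [-2.63, 2.63], [-0.92, 2.1], [0.06, 2.66], [-1.3, 4.44], [0, 2.69], [-3.02, 3.02]. Speed limits (rad/s): [2.22, 2.22, 2.79, 3.14, 3.14, 3.14].

### API

Orientations are given as [roll, pitch, yaw] about the fixed x, y, z axes, in that order (R = Rz(yaw) Ry(pitch) Rx(roll)).
In Python, from rig import r, eyes, workorder gives the robot as it stands. The module is installed in compiled form; this text tells all that it offers.
- The arm moves only by the tool step_arm, never from a script. Its argument "moves" is a list of rows, each an object of numbers: "tx", "ty", "tz": the shift along the tool's x, y, z scaled (see below); "ax", "ay", "az": the turn, a rotation vector about the tool's x, y, z scaled (see below). In form: [{"tx": .., "ty": .., "tz": .., "ax": .., "ay": .., "az": ..}, ...]. A call has 1 to 5 rows; each row shifts and turns the commanded pose from where the row before left it, along the tool's axes as they then stand; what a row does not reach is not made up. The controller multiplies each number of a shift by 25 mm and each number of a turn by 90 degrees. A row lasts 1/8 s, in which the tool goes at most 62.5 mm and 10.7 degrees, less where a joint would pass 70% of its speed; a pose out of reach is approached as far as the arm can. A call with a number of a shift or a turn outside -1 to 1 is refused whole. A call with a gripper value outside its range is refused whole. "gripper" is the opening, from 0 (shut) to 1 (fully open), set as the call begins (left out, the last holds). The fingers move at their own pace and stop on an object; "newtons" is the grip in N (left out, the last holds). Time passes only in rows, so rows that do not move let the fingers close. It gives the time, the measured TCP pose, the force, the opening and the grip force at its end, in the units of the state.
- r.sense(): the state, without advancing time (a new reading comes with each control period).
- eyes.grab_frame(name): name is "side" or "top"; returns (picture, depth): 400x640x3 uint8, red, green, blue; 400x640 float32, mm along the optical axis (not along the pixel's ray), 0 where there is no reading.
- eyes.camera_info(name): a dict with "intrinsics" (3x3 intrinsics, pixels), "cam_to_world" (4x4, takes a point from camera to world coordinates). Camera axes: x right, y up, looking along -z (the intrinsics and any distortion apply to the point x, -y, -z); pixel columns grow to the right and rows downward; lengths in mm; the calibration is good to about 2 mm. A picture is of the moment at which its call begins. camera_info takes no time and is no camera call.
- workorder.sign_off(): hands the job in; it is judged then, once.
The state is a dict: "clock": time; "qpos": joint angles; "qvel": joint speeds; "joint_efforts": joint torques, N m; "eef_pos": TCP position; "tcp_rot": TCP orientation; "contact_force": force on the tool from outside, world axes, zero at the start; "wrist_torque": the same for the moment, N m; "opening": opening from 0.0 (shut) to 1.0 (fully open); "grasp_force": force on a finger pad.
Only numpy, scipy, OpenCV 4.12 (cv2) and the standard library are available. Lean on these libraries where they do the work, as an engineer would, in place of code of your own. Each camera call takes 0.05 s, during which the arm holds its last target. There are 200 camera calls.

## Working session

There is one attempt and no reset: what is moved stays moved. The work goes in short steps, Python scripts to look and compute and a tool call to move; the robot and the scene stay as the last step left them, time stands still between calls to the robot, and variables do not carry over. Pictures are saved under pics/ and viewed, at most 10 in all, crops included, and the job is handed in when it is done.

Besides the shell and the picture viewer there is one more tool, called after ">>>" by a JSON object that holds its "fn" and its "kwargs". step_arm: Moves the arm, as the interface text tells. Its arguments: {"type":"object","properties":{"moves":{"type":"array","items":{"type":"object","properties":{"tx":{"type":"number"},"ty":{"type":"number"},"tz":{"type":"number"},"ax":{"type":"number"},"ay":{"type":"number"},"az":{"type":"number"}}}},"gripper":{"type":"number"},"newtons":{"type":"number"}},"required":["moves"]}

```bash
mkdir -p pics
python3 - <<'E'
from rig import r, eyes
import cv2,numpy as np
for n in("side","top"):
    p,d=eyes.grab_frame(n); cv2.imwrite(f"pics/{n}0.png",p[:,:,::-1]); np.save(f"pics/{n}0.npy",d)
    i=eyes.camera_info(n); print(n,np.round(i["intrinsics"],1).tolist(),np.round(i["cam_to_world"],3).tolist(),[k for k in i])
s=r.sense(); print({k:np.round(v,3).tolist() for k,v in s.items()})
E
```

```text
side [[384.5, 0.0, 320.3], [0.0, 384.5, 203.2], [0.0, 0.0, 1.0]] [[-0.991, 0.082, -0.107, 562.72], [-0.134, -0.703, 0.698, 703.52], [-0.018, 0.706, 0.708, 795.384], [0.0, 0.0, 0.0, 1.0]] ['intrinsics', 'cam_to_world']
top [[428.4, 0.0, 322.0], [0.0, 428.4, 199.5], [0.0, 0.0, 1.0]] [[-0.022, 0.996, -0.086, 553.693], [-1.0, -0.023, -0.01, 55.318], [-0.012, 0.086, 0.996, 1150.355], [0.0, 0.0, 0.0, 1.0]] ['intrinsics', 'cam_to_world']
{'clock': 0.1, 'qpos': [-1.328, 0.354, 1.634, -0.0, 1.155, -0.002], 'qvel': [-0.002, -0.002, -0.003, -0.001, -0.0, -0.001], 'joint_efforts': [0.0, -60.636, -34.282, 0.0, 0.004, 0.0], 'eef_pos': [151.38, -606.0, 255.649], 'tcp_rot': [-3.14, 0.0, 0.245], 'contact_force': [-1.219, 0.217, 0.293], 'wrist_torque': [-0.006, 0.004, -0.056], 'grasp_force': 0.0, 'opening': 0.997}
```

View pics/side0.png

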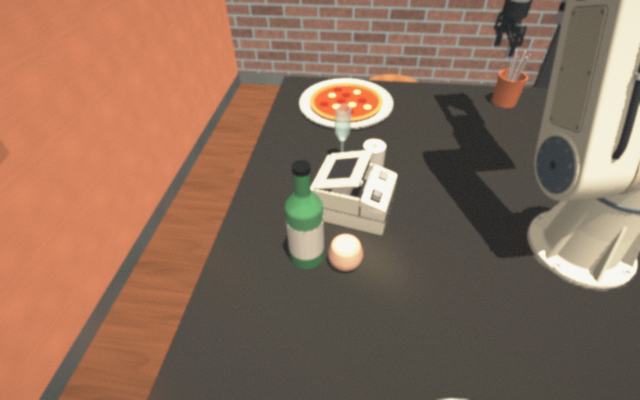

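View pics/top0.png

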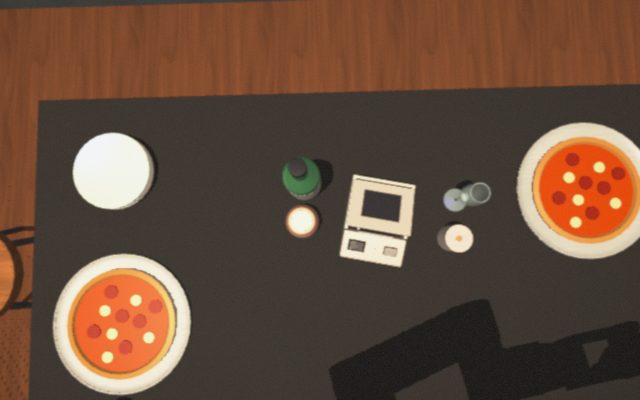

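The side view shows the printer at about (355,190), with the bottle (304,220) and candle (346,252) on one side and the roll and flute on the other. In the top view the hood spans about (342–408, 230–266), with the rocker at (356,246) and the key at (390,251). Next I'll enlarge crops and compute positions from depth.

```bash
cat > h.py <<'E'
from rig import r, eyes
import cv2,numpy as np
def cloud(n,d):
    i=eyes.camera_info(n);K=i["intrinsics"];T=np.array(i["cam_to_world"])
    v,u=np.mgrid[0:400,0:640]
    P=np.stack([(u-K[0][2])/K[0][0]*d,-(v-K[1][2])/K[1][1]*d,-d],-1)
    return P@T[:3,:3].T+T[:3,3]
def proj(n,X):
    i=eyes.camera_info(n);K=np.array(i["intrinsics"]);T=np.array(i["cam_to_world"])
    p=(np.atleast_2d(X)-T[:3,3])@T[:3,:3]; p=p*[1,-1,-1]; q=p@K.T; return q[:,:2]/q[:,2:]
def ray(n,u,v,z):
    i=eyes.camera_info(n);K=np.array(i["intrinsics"]);T=np.array(i["cam_to_world"])
    d=T[:3,:3]@(np.linalg.solve(K,[u,v,1])*[1,-1,-1]); return T[:3,3]+d*(z-T[2,3])/d[2]
E
python3 - <<'E'
from h import *
for n,(x,y,w,h) in dict(top=(335,170,80,105),side=(305,140,105,100)).items():
    im=cv2.imread(f"pics/{n}0.png")[y:y+h,x:x+w]
    cv2.imwrite(f"pics/{n}c.png",cv2.resize(im,None,fx=5.5,fy=5.5,interpolation=cv2.INTER_CUBIC))
C=cloud("top",np.load("pics/top0.npy"))
for u,v in [(346,235),(404,240),(342,257),(402,265),(356,246),(390,251),(355,178),(413,183),(372,250),(375,235),(382,180),(302,221),(300,168),(458,238),(480,192),(250,250),(374,300)]:
    print((u,v),C[v,u].round(0))
C=cloud("side",np.load("pics/side0.npy"))
print("side")
for u,v in [(382,175),(377,195),(380,185),(372,205),(345,168),(346,252),(304,170),(375,150)]: print((u,v),C[v,u].round(0))
E
```

```text
(346, 235) [556.   9. 116.]
(404, 240) [ 541. -129.  119.]
(342, 257) [499.  16.  -1.]
(402, 265) [ 474. -143.   -2.]
(356, 246) [530. -14. 114.]
(390, 251) [516. -95. 116.]
(355, 178) [695. -17. 108.]
(413, 183) [ 692. -179.    6.]
(372, 250) [519. -53. 109.]
(375, 235) [555. -60. 122.]
(382, 180) [687. -81. 117.]
(302, 221) [594. 117.  74.]
(300, 168) [692. 106. 301.]
(458, 238) [ 543. -268.   84.]
(480, 192) [ 651. -309.  137.]
(250, 250) [522. 262.  -3.]
(374, 300) [384. -65.  -2.]
side
(382, 175) [516. -89. 118.]
(377, 195) [527. -15. 114.]
(380, 185) [520. -56. 112.]
(372, 205) [538.  19. 110.]
(345, 168) [614. -69. 150.]
(346, 252) [591. 142.  70.]
(304, 170) [683. 127. 301.]
(375, 150) [ 537. -246.   81.]
```

View pics/topc.png

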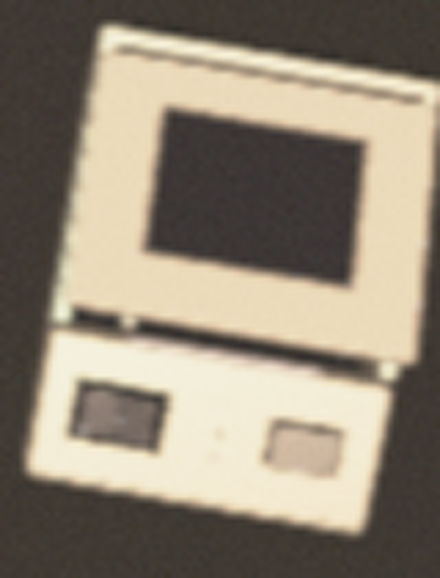

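View pics/sidec.png

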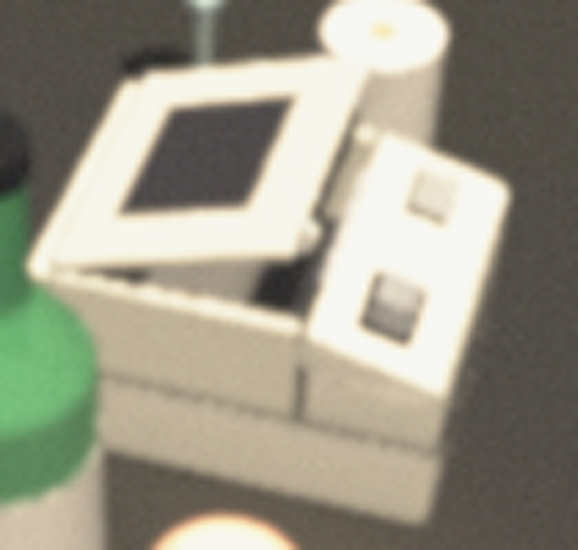

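```bash
cat >> h.py <<'E'
def Rz(a): return np.array([[np.cos(a),-np.sin(a),0],[np.sin(a),np.cos(a),0],[0,0,1]])
E
python3 - <<'E'
from h import *
from scipy.optimize import least_squares
t=lambda x,y:(335+(x+.5)/5.5-.5,170+(y+.5)/5.5-.5); s=lambda x,y:(305+(x+.5)/5.5-.5,140+(y+.5)/5.5-.5)
# triangulate
for nm,a,b in [("feed",t(303,447),s(433,193)),("rocker",t(118,416),s(393,306))]:
    f=lambda X:np.r_[proj("top",X)[0]-a,proj("side",X)[0]-b]
    q=least_squares(f,[520,-60,110]); print(nm,q.x.round(1),q.fun.round(2))
obs=[("top",(-69,-42,117),t(303,447)),("side",(-69,-42,117),s(433,193)),("top",(-68,40,112),t(118,416)),("side",(-68,40,112),s(393,306)),
("top",(-100,75,102),t(26,472)),("top",(-100,-75,102),t(363,532)),("side",(-100,75,102),s(440,393)),("side",(-100,-75,102),s(509,190)),("side",(-100,75,0),s(425,522)),
("top",(-35,75,119),t(53,332)),("top",(-35,-75,119),t(392,390))]
def f(p,n=None):
    return np.concatenate([proj(c,Rz(p[2])@X+[p[0],p[1],p[3]])[0]-o for c,X,o in obs])
q=least_squares(f,[590,-70,0,0],loss="soft_l1",x_scale=[1,1,.01,1]); print(q.x.round(3)); print(f(q.x).reshape(-1,2).round(1).tolist())
p=q.x
for nm,X in dict(feed=(-69,-42,117),rock=(-68,28.5,114),rockup=(-68,27,118),cov=(-16,0,127)).items(): print(nm,(Rz(p[2])@X+[p[0],p[1],p[3]]).round(1))
# depth fit: hood plane
for n in("top","side"):
    C=cloud(n,np.load(f"pics/{n}0.npy")).reshape(-1,3); L=(C-[p[0],p[1],0])@Rz(p[2])
    m=(abs(L[:,1])<15)&(L[:,0]>-95)&(L[:,0]<-42)&(L[:,2]>90)
    print(n,m.sum(),np.median(L[m,2]-(102+(L[m,0]+100)*np.tan(.27))))
    m=(abs(L[:,1])<60)&(L[:,2]>70)&(L[:,0]<-30); print("x front",np.percentile(L[m,0],1))
    m=(L[:,0]>-95)&(L[:,0]<-40)&(L[:,2]>80)&(abs(L[:,1])<100); print("y",np.percentile(L[m,1],[1,99]))
    m=(L[:,0]>-25)&(L[:,0]<80)&(L[:,2]>120)&(abs(L[:,1])<65); print("cover",np.polyfit(L[m,0],L[m,2],1), L[m,0].min())
    f2=[("flute",(640,-290)),("roll",(540,-250)),("candle",(590,130)),("wine",(680,115))]
    for k,c in f2:
        m=(np.hypot(*(C[:,:2]-c).T)<60)&(C[:,2]>15); print(k,np.percentile(C[m],[3,50,97],axis=0).round(0).tolist())
E
```

```text
feed [514.5 -94.1 115.4] [-0.01  0.73 -0.81 -0.07]
rocker [530.2 -14.2 113.4] [-0.    0.48 -0.5  -0.04]
[ 5.89092e+02 -6.66950e+01 -1.94000e-01 -8.39000e-01]
[[0.3, 1.2], [-0.3, -0.4], [-0.0, 0.5], [-0.5, 0.5], [0.1, 0.8], [-0.1, 0.6], [-0.0, -0.4], [-1.0, -0.9], [-1.1, 2.5], [-0.1, -0.3], [0.1, -0.1]]
feed [513.3 -94.6 116.2]
rock [527.9 -25.6 113.2]
rockup [527.6 -27.1 117.2]
cov [573.4 -63.6 126.2]
top 273 -0.19978912775232516
x front -98.73302950368559
y [-71.90056829  75.68596764]
cover [ -0.34149346 158.52974698] -24.94732523742829
flute [[621.0, -310.0, 101.0], [645.0, -286.0, 158.0], [666.0, -262.0, 195.0]]
roll [[513.0, -298.0, 25.0], [543.0, -262.0, 80.0], [573.0, -236.0, 84.0]]
candle [[559.0, 83.0, 42.0], [595.0, 119.0, 69.0], [632.0, 156.0, 74.0]]
wine [[627.0, 75.0, 49.0], [680.0, 108.0, 202.0], [723.0, 148.0, 302.0]]
side 161 0.3166578427902209
x front -639.6868229568207
y [-70.8758634   77.03804402]
cover [ -0.3481693  157.59377866] -24.96792631100522
flute [[618.0, -309.0, 61.0], [640.0, -270.0, 157.0], [663.0, -261.0, 193.0]]
roll [[508.0, -295.0, 27.0], [533.0, -253.0, 78.0], [567.0, -235.0, 82.0]]
candle [[557.0, 96.0, 26.0], [593.0, 140.0, 68.0], [629.0, 161.0, 73.0]]
wine [[649.0, 108.0, 27.0], [685.0, 140.0, 171.0], [726.0, 156.0, 300.0]]
```

>>> {"fn": "step_arm", "kwargs": {"moves": [{"tx":0.6,"ty":-1,"az":0.0932},{"tx":0.6,"ty":-1,"az":0.0932},{"tx":0.6,"ty":-1,"az":0.0932},{"tx":0.9,"ty":-0.8},{"tx":0.9,"ty":-0.8}], "gripper": 0, "newtons": 20}}

```text
schema error: expected keys tx, ty, tz, ax, ay, az
```

```bash
cat > plan.py <<'E'
# plan.py px py pz (tip target, printer frame): prints needed tool-frame shift in units and current state
from h import *; import sys
from scipy.spatial.transform import Rotation as Ro
P=np.array([589.3,-66.4,-0.5]); Y=-0.194
s=r.sense(); R=Ro.from_euler("xyz",s["tcp_rot"]).as_matrix(); e=np.array(s["eef_pos"])
tip=e+R[:,2]*25; Rp=Rz(Y)
print("t",s["clock"],"tcp",e.round(1),np.round(s["tcp_rot"],3),"F",np.round(s["contact_force"],1),"open",round(s["opening"],2))
print("tip in printer",((tip-P)@Rp).round(1),"tool z in printer",(R[:,2]@Rp).round(3),"x",(R[:,0]@Rp).round(3))
if len(sys.argv)>3:
    d=P+Rp@np.array(list(map(float,sys.argv[1:4])))-tip; print("tool shift units",(d@R/25).round(2))
E
python3 plan.py -16 0 185
```

```text
t 0.1 tcp [ 151.4 -606.   255.6] [-3.14   0.     0.245] F [-1.2  0.2  0.3] open 1.0
tip in printer [-325.7 -613.9  231.1] tool z in printer [-0.001  0.001 -1.   ] x [ 0.905  0.425 -0.   ]
tool shift units [ 21.65 -16.96   1.87]
```

>>> {"fn": "step_arm", "kwargs": {"moves": [{"tx":1,"ty":-0.78,"tz":0,"ax":0,"ay":0,"az":0},{"tx":1,"ty":-0.78,"tz":0,"ax":0,"ay":0,"az":0},{"tx":1,"ty":-0.78,"tz":0,"ax":0,"ay":0,"az":0},{"tx":1,"ty":-0.78,"tz":0,"ax":0,"ay":0,"az":0},{"tx":1,"ty":-0.78,"tz":0,"ax":0,"ay":0,"az":0}], "gripper": 0, "newtons": 20}}

```text
clock: 0.72
eef_pos: [249.5, -480.4, 256.0]
tcp_rot: [-3.141, 0.0, 0.245]
contact_force: [0.5, 0.1, 0.0]
opening: 0.002
grasp_force: 0.0
```

>>> {"fn": "step_arm", "kwargs": {"moves": [{"tx":1,"ty":-0.78,"tz":0,"ax":0,"ay":0,"az":0},{"tx":1,"ty":-0.78,"tz":0,"ax":0,"ay":0,"az":0},{"tx":1,"ty":-0.78,"tz":0,"ax":0,"ay":0,"az":0},{"tx":1,"ty":-0.78,"tz":0,"ax":0,"ay":0,"az":0},{"tx":1,"ty":-0.78,"tz":0,"ax":0,"ay":0,"az":0}]}}

```text
clock: 1.35
eef_pos: [347.1, -355.6, 256.0]
tcp_rot: [-3.141, 0.0, 0.245]
contact_force: [1.2, 0.4, 0.8]
opening: -0.001
grasp_force: 0.0
```

>>> {"fn": "step_arm", "kwargs": {"moves": [{"tx":1,"ty":-0.78,"tz":0,"ax":0,"ay":0,"az":0},{"tx":1,"ty":-0.78,"tz":0,"ax":0,"ay":0,"az":0},{"tx":1,"ty":-0.78,"tz":0,"ax":0,"ay":0,"az":0},{"tx":1,"ty":-0.78,"tz":0,"ax":0,"ay":0,"az":0},{"tx":1,"ty":-0.78,"tz":0,"ax":0,"ay":0,"az":0}]}}

```text
clock: 1.98
eef_pos: [444.8, -230.7, 256.0]
tcp_rot: [-3.141, 0.0, 0.245]
contact_force: [-0.0, -0.5, -0.6]
opening: -0.003
grasp_force: 0.0
```

>>> {"fn": "step_arm", "kwargs": {"moves": [{"tx":0,"ty":0,"tz":0,"ax":0,"ay":0,"az":0.0932},{"tx":0,"ty":0,"tz":0,"ax":0,"ay":0,"az":0.0932},{"tx":0,"ty":0,"tz":0,"ax":0,"ay":0,"az":0.0932}]}}

```text
clock: 2.35
eef_pos: [444.3, -231.4, 256.0]
tcp_rot: [-3.141, 0.001, -0.199]
contact_force: [0.4, -0.1, 0.9]
opening: -0.001
grasp_force: 0.0
```

```bash
python3 plan.py -16 0 185
```

```text
t 2.35 tcp [ 444.3 -231.4  256. ] [-3.141e+00  1.000e-03 -1.990e-01] F [ 0.4 -0.1  0.9] open -0.0
tip in printer [-110.5 -189.9  231.5] tool z in printer [-0.001  0.    -1.   ] x [ 1.    -0.005 -0.001]
tool shift units [ 3.74 -7.61  1.86]
```

>>> {"fn": "step_arm", "kwargs": {"moves": [{"tx":0.47,"ty":-0.95,"tz":0,"ax":0,"ay":0,"az":0},{"tx":0.47,"ty":-0.95,"tz":0,"ax":0,"ay":0,"az":0},{"tx":0.47,"ty":-0.95,"tz":0,"ax":0,"ay":0,"az":0},{"tx":0.47,"ty":-0.95,"tz":0,"ax":0,"ay":0,"az":0},{"tx":0.47,"ty":-0.95,"tz":0,"ax":0,"ay":0,"az":0}]}}

```text
clock: 2.98
eef_pos: [525.2, -125.8, 256.0]
tcp_rot: [-3.142, 0.001, -0.194]
contact_force: [-0.1, -0.6, -0.1]
opening: 0.0
grasp_force: 0.0
```

>>> {"fn": "step_arm", "kwargs": {"moves": [{"tx":0.47,"ty":-0.95,"tz":0.2,"ax":0,"ay":0,"az":0},{"tx":0.47,"ty":-0.95,"tz":0.3,"ax":0,"ay":0,"az":0},{"tx":0.45,"ty":-0.95,"tz":0.6,"ax":0,"ay":0,"az":0},{"tx":0,"ty":0,"tz":0.7,"ax":0,"ay":0,"az":0},{"tx":0,"ty":0,"tz":0,"ax":0,"ay":0,"az":0}]}}

```text
clock: 3.6
eef_pos: [571.2, -63.5, 209.4]
tcp_rot: [3.141, 0.004, -0.194]
contact_force: [0.3, 0.6, 0.6]
opening: -0.002
grasp_force: 0.0
```

```bash
python3 plan.py -16 0 140
python3 - <<'E'
from h import *
o=[]
for n,(x,y,w,h) in dict(top=(330,165,90,105),side=(300,110,110,105)).items():
    p,d=eyes.grab_frame(n); im=p[y:y+h,x:x+w,::-1]; o.append(cv2.resize(im,(390,410),interpolation=cv2.INTER_CUBIC))
cv2.imwrite("pics/a1.png",np.hstack(o))
E
```

```text
t 3.6 tcp [571.2 -63.5 209.4] [ 3.141  0.004 -0.194] F [0.3 0.6 0.6] open -0.0
tip in printer [-18.4  -0.7 184.9] tool z in printer [-0.004 -0.001 -1.   ] x [ 1.    -0.    -0.004]
tool shift units [ 0.1  -0.03  1.8 ]
```

View pics/a1.png

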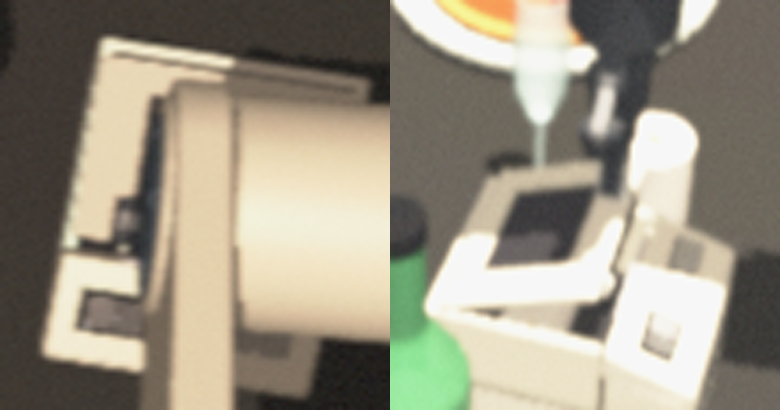

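The tip, at side-crop (610,195), hangs above the cover near its front edge and about mid-width. The arm hides the printer's right half in the top view. Now I'll push down.

>>> {"fn": "step_arm", "kwargs": {"moves": [{"tx":0.05,"ty":0,"tz":0.4,"ax":0,"ay":0,"az":0},{"tx":0.05,"ty":0,"tz":0.4,"ax":0,"ay":0,"az":0},{"tx":0,"ty":0,"tz":0.4,"ax":0,"ay":0,"az":0},{"tx":0,"ty":0,"tz":0.4,"ax":0,"ay":0,"az":0},{"tx":0,"ty":0,"tz":0.3,"ax":0,"ay":0,"az":0}]}}

```text
clock: 4.32
eef_pos: [575.0, -63.8, 162.9]
tcp_rot: [3.142, 0.001, -0.194]
contact_force: [-0.5, 0.2, -0.3]
opening: -0.003
grasp_force: 0.2
```

>>> {"fn": "step_arm", "kwargs": {"moves": [{"tx":0,"ty":0,"tz":0.15,"ax":0,"ay":0,"az":0},{"tx":0,"ty":0,"tz":0.1,"ax":0,"ay":0,"az":0},{"tx":0,"ty":0,"tz":0.04,"ax":0,"ay":0,"az":0},{"tx":0,"ty":0,"tz":0,"ax":0,"ay":0,"az":0}]}}

```text
clock: 4.82
eef_pos: [575.4, -63.8, 156.7]
tcp_rot: [-3.142, -0.0, -0.194]
contact_force: [0.5, -0.5, -0.3]
opening: -0.0
grasp_force: 0.0
```

```bash
python3 plan.py -16 0 127
```

```text
t 4.825 tcp [575.4 -63.8 156.7] [-3.142 -0.    -0.194] F [ 0.5 -0.5 -0.3] open -0.0
tip in printer [-14.1  -0.2 132.2] tool z in printer [ 0.  0. -1.] x [ 1. -0.  0.]
tool shift units [-0.07 -0.01  0.21]
```

>>> {"fn": "step_arm", "kwargs": {"moves": [{"tx":0,"ty":0,"tz":0.06,"ax":0,"ay":0,"az":0},{"tx":0,"ty":0,"tz":0.06,"ax":0,"ay":0,"az":0},{"tx":0,"ty":0,"tz":0.06,"ax":0,"ay":0,"az":0},{"tx":0,"ty":0,"tz":0.03,"ax":0,"ay":0,"az":0},{"tx":0,"ty":0,"tz":0,"ax":0,"ay":0,"az":0}]}}

```text
clock: 5.45
eef_pos: [575.3, -63.8, 151.6]
tcp_rot: [-3.142, 0.0, -0.194]
contact_force: [-1.3, 0.5, 4.7]
opening: 0.002
grasp_force: 2.2
```

>>> {"fn": "step_arm", "kwargs": {"moves": [{"tx":0,"ty":0,"tz":0.04,"ax":0,"ay":0,"az":0},{"tx":0,"ty":0,"tz":0.04,"ax":0,"ay":0,"az":0},{"tx":0,"ty":0,"tz":0,"ax":0,"ay":0,"az":0}]}}

```text
clock: 5.82
eef_pos: [575.4, -63.8, 151.2]
tcp_rot: [-3.142, -0.0, -0.194]
contact_force: [-7.8, 1.0, 21.9]
opening: 0.002
grasp_force: 10.9
```

```bash
python3 plan.py -16 0 127;  python3 - <<'E'
from h import *
p,d=eyes.grab_frame("side"); cv2.imwrite("pics/a2.png",cv2.resize(p[120:245,290:415,::-1],(500,500),interpolation=cv2.INTER_CUBIC))
E
```

```text
t 5.825 tcp [575.4 -63.8 151.2] [-3.142 -0.    -0.194] F [-7.8  1.  21.9] open 0.0
tip in printer [-14.2  -0.2 126.7] tool z in printer [ 0.  0. -1.] x [ 1. -0.  0.]
tool shift units [-0.07 -0.01 -0.01]
```

View pics/a2.png

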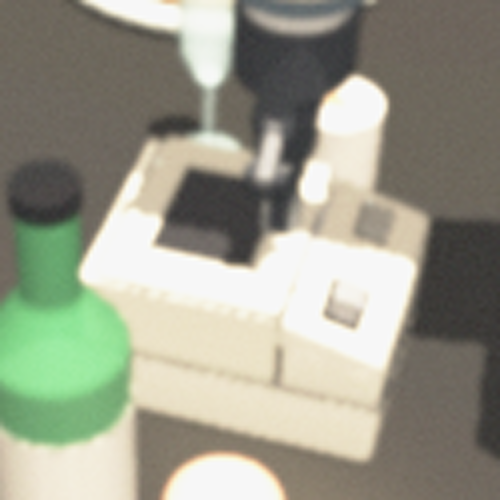

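The side view shows the cover lying flat and shut with the tip on it at (275,225). Contact is at z 126.7, which confirms both the fit and the tip length. Next I'll lift, tilt to the hood's slope and go over the rocker.

>>> {"fn": "step_arm", "kwargs": {"moves": [{"tx":0,"ty":0,"tz":-0.4,"ax":0,"ay":0,"az":0},{"tx":0,"ty":0,"tz":-0.8,"ax":0,"ay":0,"az":0},{"tx":-0.5,"ty":0,"tz":-0.4,"ax":0,"ay":0.086,"az":0},{"tx":-0.5,"ty":-0.4,"tz":0,"ax":0,"ay":0.086,"az":0},{"tx":-0.5,"ty":-0.4,"tz":0,"ax":0,"ay":0,"az":0}]}}

```text
clock: 6.5
eef_pos: [540.5, -36.5, 183.9]
tcp_rot: [3.141, -0.268, -0.194]
contact_force: [-0.8, 0.0, -0.7]
opening: -0.002
grasp_force: 0.0
```

```bash
python3 plan.py -73 21 133
python3 - <<'E'
from h import *
o=[]
for n,(x,y,w,h) in dict(top=(330,165,90,105),side=(300,110,110,105)).items():
    p,d=eyes.grab_frame(n); im=p[y:y+h,x:x+w,::-1]; o.append(cv2.resize(im,(390,410),interpolation=cv2.INTER_CUBIC))
    C=cloud(n,d).reshape(-1,3);L=(C-[589.3,-66.4,-.5])@Rz(-.194)
    m=(L[:,0]>0)&(L[:,0]<75)&(L[:,1]>20)&(L[:,1]<68)&(L[:,2]>105)&(L[:,2]<140); print(n,m.sum(),np.polyfit(L[m,0],L[m,2],1))
E
```

```text
t 6.5 tcp [540.5 -36.5 183.9] [ 3.141 -0.268 -0.194] F [-0.8  0.  -0.7] open -0.0
tip in printer [-47.   19.9 160.3] tool z in printer [ 0.265 -0.    -0.964] x [ 0.964 -0.     0.265]
tool shift units [-1.29 -0.04  0.78]
top 623 [-4.64843117e-03  1.27797742e+02]
side 368 [1.73708687e-04 1.27589563e+02]
```

>>> {"fn": "step_arm", "kwargs": {"moves": [{"tx":-0.65,"ty":-0.04,"tz":0.3,"ax":0,"ay":0,"az":0},{"tx":-0.64,"ty":0,"tz":0.45,"ax":0,"ay":0,"az":0},{"tx":0,"ty":0,"tz":0.3,"ax":0,"ay":0,"az":0},{"tx":0,"ty":0,"tz":0.1,"ax":0,"ay":0,"az":0},{"tx":0,"ty":0,"tz":0,"ax":0,"ay":0,"az":0}]}}

```text
clock: 7.22
eef_pos: [521.0, -31.8, 148.0]
tcp_rot: [-3.142, -0.27, -0.195]
contact_force: [-0.2, -0.2, -0.3]
opening: -0.001
grasp_force: 0.0
```

```bash
python3 plan.py -68 21 114
python3 - <<'E'
from h import *
p,d=eyes.grab_frame("side"); cv2.imwrite("pics/a3.png",cv2.resize(p[140:220,340:420,::-1],(560,560),interpolation=cv2.INTER_CUBIC))
E
```

```text
t 7.225 tcp [521.  -31.8 148. ] [-3.142 -0.27  -0.195] F [-0.2 -0.2 -0.3] open -0.0
tip in printer [-67.1  20.8 124.4] tool z in printer [ 0.267 -0.    -0.964] x [ 0.964 -0.001  0.267]
tool shift units [-0.15 -0.01  0.39]
```

View pics/a3.png

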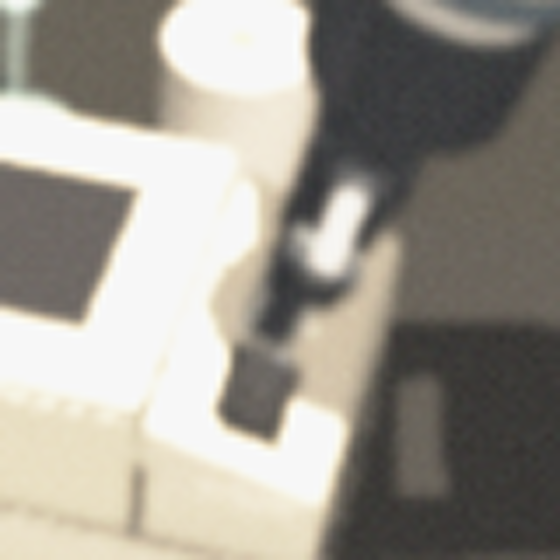

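The tip, at crop (272,330), is just inboard of the rocker (260,390) and narrower than I assumed. I'll shift 6 mm towards the rocker and press.

>>> {"fn": "step_arm", "kwargs": {"moves": [{"tx":-0.13,"ty":-0.25,"tz":0,"ax":0,"ay":0,"az":0},{"tx":0,"ty":0,"tz":0.1,"ax":0,"ay":0,"az":0},{"tx":0,"ty":0,"tz":0.1,"ax":0,"ay":0,"az":0},{"tx":0,"ty":0,"tz":0.08,"ax":0,"ay":0,"az":0},{"tx":0,"ty":0,"tz":0,"ax":0,"ay":0,"az":0}]}}

```text
clock: 7.9
eef_pos: [520.1, -25.2, 140.1]
tcp_rot: [-3.142, -0.27, -0.195]
contact_force: [-0.1, -0.5, 0.2]
opening: -0.004
grasp_force: 0.0
```

>>> {"fn": "step_arm", "kwargs": {"moves": [{"tx":0,"ty":0,"tz":0.05,"ax":0,"ay":0,"az":0},{"tx":0,"ty":0,"tz":0.05,"ax":0,"ay":0,"az":0},{"tx":0,"ty":0,"tz":0.04,"ax":0,"ay":0,"az":0},{"tx":0,"ty":0,"tz":0,"ax":0,"ay":0,"az":0}]}}

```text
clock: 8.4
eef_pos: [520.9, -25.3, 137.9]
tcp_rot: [-3.142, -0.27, -0.195]
contact_force: [-10.2, 2.1, 19.6]
opening: -0.0
grasp_force: 10.5
```

```bash
python3 plan.py -68 27 114
```

```text
t 8.4 tcp [520.9 -25.3 137.9] [-3.142 -0.27  -0.195] F [-10.2   2.1  19.6] open -0.0
tip in printer [-68.4  27.1 114.3] tool z in printer [ 0.267 -0.    -0.964] x [ 0.964 -0.001  0.267]
tool shift units [0.01 0.01 0.02]
```

>>> {"fn": "step_arm", "kwargs": {"moves": [{"tx":0,"ty":0,"tz":-0.4,"ax":0,"ay":0,"az":0},{"tx":0,"ty":0,"tz":-0.6,"ax":0,"ay":0,"az":0},{"tx":0,"ty":0.92,"tz":0,"ax":0,"ay":0,"az":0},{"tx":0,"ty":0.92,"tz":0,"ax":0,"ay":0,"az":0},{"tx":0,"ty":0.92,"tz":0,"ax":0,"ay":0,"az":0}]}}

```text
clock: 9.02
eef_pos: [501.1, -92.4, 161.9]
tcp_rot: [-3.142, -0.271, -0.194]
contact_force: [-0.7, 0.7, 0.0]
opening: 0.004
grasp_force: 0.0
```

>>> {"fn": "step_arm", "kwargs": {"moves": [{"tx":0,"ty":0,"tz":0,"ax":0,"ay":0,"az":0},{"tx":0,"ty":0,"tz":0.4,"ax":0,"ay":0,"az":0}]}}

```text
clock: 9.28
eef_pos: [504.5, -92.2, 152.1]
tcp_rot: [-3.141, -0.272, -0.195]
contact_force: [0.4, 0.3, -0.4]
opening: 0.001
grasp_force: 0.0
```

```bash
python3 plan.py -69 -42 117
python3 - <<'E'
from h import *
p,d=eyes.grab_frame("side"); cv2.imwrite("pics/a4.png",cv2.resize(p[130:230,310:410,::-1],(560,560),interpolation=cv2.INTER_CUBIC))
C=cloud("side",d).reshape(-1,3);L=(C-[589.3,-66.4,-.5])@Rz(-.194)
h=L[:,2]-(102+(L[:,0]+100)*np.tan(.27))
for y in range(20,60,4):
    m=(abs(L[:,0]+68)<7)&(abs(L[:,1]-y)<2)&(abs(h)<20); print(y,m.sum(),np.median(h[m]).round(1))
E
```

```text
t 9.275 tcp [504.5 -92.2 152.1] [-3.141 -0.272 -0.195] F [ 0.4  0.3 -0.4] open 0.0
tip in printer [-71.6 -41.6 128.5] tool z in printer [ 0.269 -0.    -0.963] x [ 0.963 -0.001  0.269]
tool shift units [-0.02  0.01  0.47]
20 4 2.1
24 2 4.8
28 9 4.8
32 5 4.1
36 5 5.1
40 7 4.9
44 1 5.0
48 5 7.8
52 5 8.0
56 18 6.9
```

View pics/a4.png

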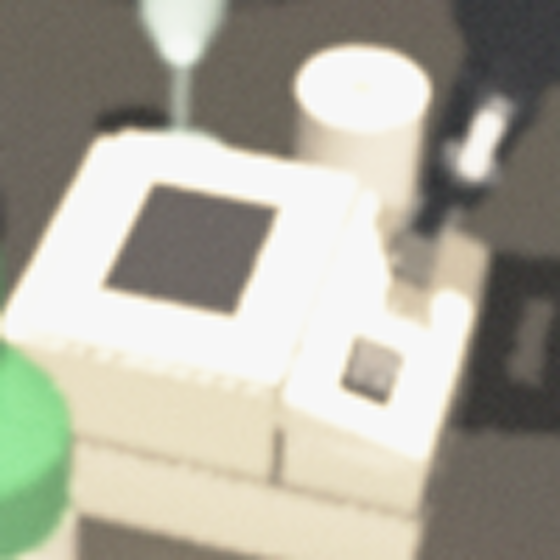

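The side view shows the cover flat and the rocker at (370,370), with depth giving its outer half 8 mm up, so it is on. The tip (430,220) is over the key (410,255). Now I'll press the key and hold it.

>>> {"fn": "step_arm", "kwargs": {"moves": [{"tx":-0.02,"ty":0,"tz":0.35,"ax":0,"ay":0,"az":0},{"tx":0,"ty":0,"tz":0.1,"ax":0,"ay":0,"az":0},{"tx":0,"ty":0,"tz":0.1,"ax":0,"ay":0,"az":0},{"tx":0,"ty":0,"tz":0.08,"ax":0,"ay":0,"az":0},{"tx":0,"ty":0,"tz":0.04,"ax":0,"ay":0,"az":0}]}}

```text
clock: 9.95
eef_pos: [507.2, -92.7, 136.2]
tcp_rot: [-3.141, -0.27, -0.195]
contact_force: [-18.9, 7.0, 37.7]
opening: 0.001
grasp_force: 20.9
```

```bash
python3 plan.py -68 -42 113.1
```

```text
t 9.95 tcp [507.2 -92.7 136.2] [-3.141 -0.27  -0.195] F [-18.9   7.   37.7] open 0.0
tip in printer [-68.8 -41.6 112.6] tool z in printer [ 0.266  0.    -0.964] x [ 0.964 -0.001  0.266]
tool shift units [ 0.04  0.02 -0.01]
```

>>> {"fn": "step_arm", "kwargs": {"moves": [{"tx":0,"ty":0,"tz":-0.05,"ax":0,"ay":0,"az":0},{"tx":0,"ty":0,"tz":0,"ax":0,"ay":0,"az":0}]}}

```text
clock: 10.2
eef_pos: [507.0, -92.7, 136.8]
tcp_rot: [-3.141, -0.27, -0.194]
contact_force: [-6.2, 4.2, 12.9]
opening: 0.005
grasp_force: 6.8
```

```bash
python3 plan.py -68 -42 113.1
```

```text
t 10.2 tcp [507.  -92.7 136.8] [-3.141 -0.27  -0.194] F [-6.2  4.2 12.9] open 0.0
tip in printer [-69.  -41.7 113.2] tool z in printer [ 0.267  0.    -0.964] x [ 0.964 -0.     0.267]
tool shift units [0.04 0.01 0.02]
```

Force is about 15 N, so the key is still bottomed. I'll hold for over 1 s.

>>> {"fn": "step_arm", "kwargs": {"moves": [{"tx":0,"ty":0,"tz":0,"ax":0,"ay":0,"az":0},{"tx":0,"ty":0,"tz":0,"ax":0,"ay":0,"az":0},{"tx":0,"ty":0,"tz":0,"ax":0,"ay":0,"az":0},{"tx":0,"ty":0,"tz":0,"ax":0,"ay":0,"az":0},{"tx":0,"ty":0,"tz":0,"ax":0,"ay":0,"az":0}]}}

```text
clock: 10.82
eef_pos: [507.0, -92.7, 136.8]
tcp_rot: [-3.141, -0.27, -0.194]
contact_force: [-7.8, 4.3, 12.0]
opening: 0.0
grasp_force: 6.9
```

>>> {"fn": "step_arm", "kwargs": {"moves": [{"tx":0,"ty":0,"tz":0,"ax":0,"ay":0,"az":0},{"tx":0,"ty":0,"tz":0,"ax":0,"ay":0,"az":0},{"tx":0,"ty":0,"tz":0,"ax":0,"ay":0,"az":0},{"tx":0,"ty":0,"tz":0,"ax":0,"ay":0,"az":0},{"tx":0,"ty":0,"tz":0,"ax":0,"ay":0,"az":0}]}}

```text
clock: 11.45
eef_pos: [507.0, -92.7, 136.8]
tcp_rot: [-3.141, -0.27, -0.195]
contact_force: [-7.9, 4.0, 11.9]
opening: -0.0
grasp_force: 7.0
```

>>> {"fn": "step_arm", "kwargs": {"moves": [{"tx":0,"ty":0,"tz":-0.2,"ax":0,"ay":0,"az":0},{"tx":0,"ty":0,"tz":-0.8,"ax":0,"ay":0,"az":0},{"tx":0,"ty":0,"tz":-1,"ax":0,"ay":0,"az":0},{"tx":-0.5,"ty":0,"tz":-1,"ax":0,"ay":0,"az":0},{"tx":-1,"ty":0,"tz":-1,"ax":0,"ay":0,"az":0}]}}

```text
clock: 12.08
eef_pos: [446.0, -81.0, 223.8]
tcp_rot: [3.141, -0.272, -0.194]
contact_force: [0.5, 0.5, -0.1]
opening: 0.0
grasp_force: 0.0
```

>>> {"fn": "step_arm", "kwargs": {"moves": [{"tx":-1,"ty":0,"tz":-0.5,"ax":0,"ay":0,"az":0},{"tx":-1,"ty":0,"tz":0,"ax":0,"ay":0,"az":0},{"tx":-1,"ty":0,"tz":0,"ax":0,"ay":0,"az":0},{"tx":0,"ty":0,"tz":0,"ax":0,"ay":0,"az":0}]}}

```text
clock: 12.58
eef_pos: [370.1, -66.1, 214.3]
tcp_rot: [3.141, -0.269, -0.194]
contact_force: [1.6, -0.1, -0.2]
opening: -0.001
grasp_force: 0.0
```

```bash
python3 plan.py
python3 - <<'E'
from h import *
o=[]
for n,(x,y,w,h) in dict(top=(330,165,90,105),side=(300,130,110,105)).items():
    p,d=eyes.grab_frame(n); im=p[y:y+h,x:x+w,::-1]; o.append(cv2.resize(im,(390,410),interpolation=cv2.INTER_CUBIC))
    C=cloud(n,d).reshape(-1,3);L=(C-[589.3,-66.4,-.5])@Rz(-.194); h=L[:,2]-(102+(L[:,0]+100)*np.tan(.27))
    m=(L[:,0]>0)&(L[:,0]<75)&(abs(L[:,1])<68)&(L[:,2]>105)&(L[:,2]<140); print(n,"cover",np.polyfit(L[m,0],L[m,2],1))
    for y in(-42,28,52):
        m=(abs(L[:,0]+68)<6)&(abs(L[:,1]-y)<4)&(abs(h)<20); print(y,m.sum(),np.median(h[m]).round(1))
cv2.imwrite("pics/a5.png",np.hstack(o))
E
```

```text
t 12.575 tcp [370.1 -66.1 214.3] [ 3.141 -0.269 -0.194] F [ 1.6 -0.1 -0.2] open -0.0
tip in printer [-208.5  -41.9  190.7] tool z in printer [ 0.266 -0.    -0.964] x [ 0.964 -0.     0.266]
top cover [7.28498258e-04 1.27751990e+02]
-42 16 7.0
28 16 2.7
52 16 7.8
side cover [-4.49397575e-03  1.27738134e+02]
-42 9 8.4
28 8 3.8
52 16 8.0
```

View pics/a5.png

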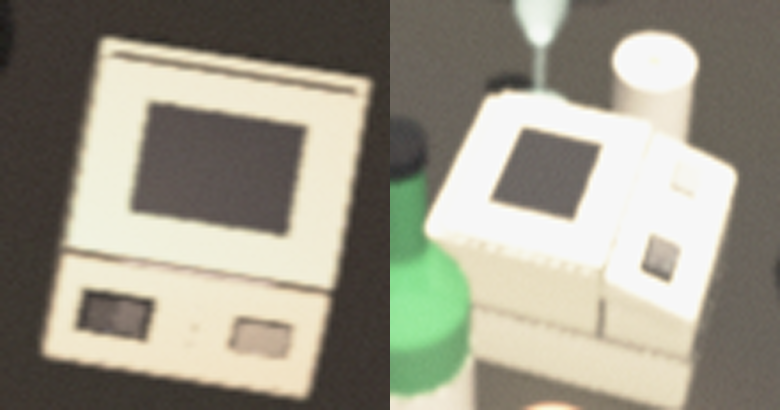

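The cover is flat, the rocker is on (outer half up), the key is back out, and the printer's corners are where they were. I'm handing the job in.

```bash
python3 -c "
from rig import workorder
print(workorder.sign_off())"
```

```text
the job is handed in; nothing more can be done
None
```

The job is handed in at about 12.6 s: the cover is shut, the rocker is on, the feed key was held fully in for over 1 s and released, and the printer and the things in view around it show no movement; the feed press peaked near 43 N at the fingertips for a moment, before I eased it to about 15 N.

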